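Fish the toast tongs out from behind the toaster

ROBOT

A 6-joint arm with a two-finger parallel gripper is mounted at the origin on the work surface. World frame = base frame: x ahead of the robot, y to its left, z up, the work surface at z = 0. Lengths are in mm, angles in rad, forces in N, time in s.
With the tool pointing down it reaches from about 400 to 825 mm from the base axis. Payload 7 kg.
Tool frame: the origin (TCP) lies at the very end of the fingers, on their centre line; the grasp point (between the pads) lies 19 mm behind it; z points along the fingers, y is the line along which they close (so a half turn about z gives the same grasp; the last joint's range is limited). The gripper opens to 88 mm and grips with 3 to 60 N. Pads are 19 mm wide; open, the fingers measure 130 mm over their backs; the gripper's body (78 mm by 193 mm) begins 47 mm behind the grasp point.
Start: joints at [1.412, 0.359, 0.012, 0, -1.224, -0.288], TCP at [291.66, 608.711, 206.061] pointing down, gripper open.
Joint ranges: [-3.07, 3.07], [-1.43, 2.12], [-1.02, 1.25], [-3.03, 1.67], [-3.05, -0], [-3.03, 3.03]. Speed limits (rad/s): [2.39, 2.39, 3.01, 3.14, 3.14, 3.14].

INTERFACE

Orientations are given as a unit quaternion [x, y, z, w].
In Python, from plant import bot gives the robot as it stands. Calls block until the motion is done:
- bot.move_ptp(position, orientation): joint-space move of the TCP to a pose.
- bot.line_to(position, velocity=150, ori=None): straight line of the TCP; ori=None keeps the orientation; velocity is the mean speed in mm/s.
- bot.move_joints(angles): joint-space move.
- bot.move_gripper(opening, force=None): finger opening in mm; force is the grip in N (None keeps the last); returns when the fingers have stopped.
- bot.pause(seconds).
- bot.solve_ik(position, orientation): joint angles nearest the present ones, or None.
- bot.read_state(): the state.
- bot.camera(name): name is "scene" or "top" or "wrist"; returns the picture (400x640x3 uint8, red, green, blue); there is no depth.
- bot.get_calibration(name): a dict with "fx", "fy", "cx", "cy" (pixels), "view" (4x4, takes a point from world to camera coordinates); the wrist camera has in their place "T_tool_cam" (4x4, takes a point from camera to tool coordinates, whose origin is the TCP and whose axes are the flange's). Camera axes: x right, y up, looking along -z (the intrinsics and any distortion apply to the point x, -y, -z); pixel columns grow to the right and rows downward; lengths in mm; the calibration is good to about 2 mm. A picture is of the moment at which its call begins: read the wrist's pose just before it. get_calibration takes no time and is no camera call.
A pose or a line that the arm cannot do raises bot.Unreachable and nothing moves.
- bot.close_job(): hands the job in; it is judged then, once.
The state is a dict: "t": time; "joint_pos": joint angles; "qvel": joint speeds; "tau": joint torques, N m; "tcp_pos": TCP position; "eef_rot": TCP orientation; "contact_force": force on the tool from outside, world axes, zero at the start; "moment": the same for the moment, N m; "width": finger opening in mm; "finger_force": force on a finger pad.
Only numpy, scipy, OpenCV 4.12 (cv2) and the standard library are available. Lean on these libraries where they do the work, as an engineer would, in place of code of your own. Each camera call takes 0.05 s, during which the arm holds its last target. There are 200 camera calls.

TASK

The wooden toast tongs have slipped into the narrow gap behind the toaster: use the oven hook to drag them out of the open end of the gap until they lie wholly clear of it (do not reach in with the gripper). Then lay the hook back on its cork mat, standing on its flat underside as it was, then put the tongs in the wooden box, and finally slide the box's lid fully shut. Leave the pepper mill and the ramekin where they are.

Things in the scene. Friction and masses are not known exactly. Their poses are not given: they have to be found in the camera images.
- toaster: Brushed-metal long toaster, fixed: 130 (its x) x 290 (its y) x 160 mm high (all sizes are in mm). Origin: centre of its underside, on the worktop; z up. Fixed with it: behind it (+x), a grey capsule drawer 80 high, x from 129 to 329, y from -155 to 145, and a white tin 139 high that closes the -y end of the gap between the two (its face at y = -120).
- gap_mouth (a point): Middle of the open end of the gap between toaster and drawer, at worktop height: (97, 145, 0) in the toaster's frame, same axes. The gap is 64 mm wide (x from -32 to 32 here), runs from here along -y, 265 deep, and is open above; +y points straight out of it.
- tongs: Loose pale wooden U-shaped toast tongs, rigid, about 60 g, flat in the gap, 130 mm long. Origin: mid-length, underside. +x points to the bow (closed end): at the start out of the gap (within 0.06 rad), its end 60 to 100 inside. Bow: solid block x 43 to 65, 40 wide, 22 high. From it two strips, 8 thick, 20 high, run to x = -65: 23 apart inside at the bow, 31 at the tips (overall 39 to 47).
- tongs_bow (a point): Centre of the bow block of the tongs: (54, 0, 11) in the tongs' frame.
- mat: Fixed cork mat, 330 (x) x 90 (y) x 4 mm thick, on the worktop. Origin: centre of its underside. Its x points to the robot's right (world -y), about.
- hook: Loose oven hook, about 170 g, standing on the mat, its x along the mat's x. Dark wooden handle 100 (x -50 to 50) x 28 wide (y) x 40 mm high, flat underside. Origin: centre of the handle's underside; z up. From it a steel rod, 8 thick, runs along +x at height 30 (axis) to x = 235 and there bends straight down, ending at z = 2. Centre of mass near x = 35.
- hook_tip (a point): Lowest point of the hook's bent end: (235, 0, 2) in the hook's frame.
- box: Fixed open wooden box, 190 (x) x 120 (y) x 40 mm high, walls and floor 5 thick. Origin: centre of its underside, z up. Two runners on its +y side carry the sliding lid.
- lid (a joint): Sliding wooden lid of the box, on its rim, 190 x 120 x 6 mm thick (underside 40.5 and top 46.5 above the worktop): 0 m = shut, grows as it slides along the box's +y, up to 0.10 = fully open; starts 0.088 to 0.10, stays where it is left; about 2.5 N of friction.
- lid_bar (a point): Middle of the grip bar on top of the lid: bar 80 (along the box's x) x 14 (y) x 14 mm high (from 46.5 to 60.5 above the worktop); at (0, -35 mm + lid value, 53.5) in the box's frame.
- mill: Dark wooden pepper mill, 52 mm across, 125 mm high; bystander. Origin: centre of the underside.
- ramekin: White ramekin, 70 mm across, 40 mm high; bystander. Origin: centre of the underside.
Mind the look-alikes: they are no part of the job. Leave any black or red look-alike of the tongs alone.

How it is judged:
By the outcome, as a careful person would: the job done as asked, in the order asked, and still so for the second after the job is handed in, with the robot touching nothing.
It also fails if it takes over 72 s, if anything falls off the work surface, if the arm or the gripper's body presses on something with over 40 N, if the wrist force passes 120 N, or if a joint passes its speed limit or range.

## Working session

There is one attempt and no reset: what is moved stays moved. The work goes in short steps, each a Python script; the robot and the scene stay as the last script left them, time stands still between calls to the robot, and variables do not carry over. Pictures are saved under pics/ and viewed, at most 10 in all, crops included, and the job is handed in when it is done.

```bash
ls; mkdir -p pics; python3 - <<'E'
from plant import bot
import cv2, numpy as np
np.set_printoptions(precision=3,suppress=True)
for n in ("scene","top"):
    im=bot.camera(n); cv2.imwrite(f"pics/{n}0.png",im[:,:,::-1]); c=bot.get_calibration(n)
    print(n,c)
print(bot.get_calibration("wrist"))
s=bot.read_state();print(s)
E
```

```text
pics
scene {'fx': 456.5544114597871, 'fy': 456.5544114597871, 'cx': 314.8333097533542, 'cy': 197.73994045806327, 'view': array([[    0.09 ,     0.996,     0.003,   -39.63 ],
       [   -0.882,     0.078,     0.464,   443.661],
       [    0.462,    -0.045,     0.886, -1484.318],
       [    0.   ,     0.   ,     0.   ,     1.   ]])}
top {'fx': 453.48568753878055, 'fy': 453.48568753878055, 'cx': 321.623265753404, 'cy': 196.404322325552, 'view': array([[    0.025,    -1.   ,    -0.003,   -24.757],
       [    0.987,     0.024,     0.161,  -495.168],
       [   -0.161,    -0.007,     0.987, -1255.237],
       [    0.   ,     0.   ,     0.   ,     1.   ]])}
{'fx': 313.51793652634393, 'fy': 313.51793652634393, 'cx': 320.64845111779005, 'cy': 206.32308456694358, 'T_tool_cam': array([[   0.   ,    0.951,    0.308,   85.129],
       [   1.   ,   -0.001,    0.001,   -0.117],
       [   0.001,    0.308,   -0.951, -177.834],
       [   0.   ,    0.   ,    0.   ,    1.   ]])}
{'t': 0.1, 'joint_pos': array([ 1.412,  0.359,  0.011, -0.   , -1.224, -0.288]), 'qvel': array([ 0.001, -0.001,  0.002, -0.001, -0.001,  0.001]), 'tau': array([ -0.003, -58.416,  29.375,   7.016,   0.01 ,  -0.   ]), 'tcp_pos': array([291.462, 608.289, 205.225]), 'eef_rot': array([ 0.975, -0.222, -0.   ,  0.001]), 'contact_force': array([ 0.286,  1.074, -0.398]), 'moment': array([-0.054,  0.048, -0.001]), 'finger_force': 0.0, 'width': 87.60381011230393}
```

View pics/scene0.png

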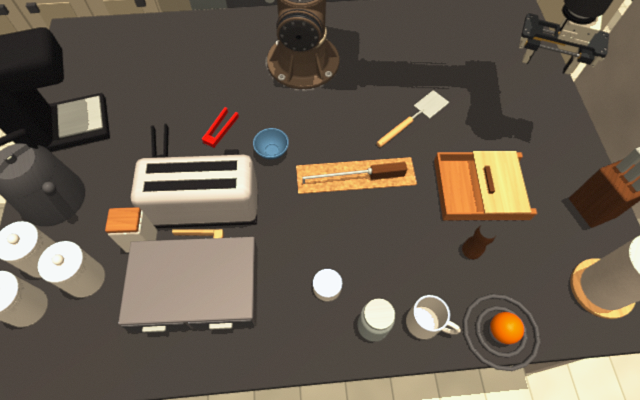

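View pics/top0.png

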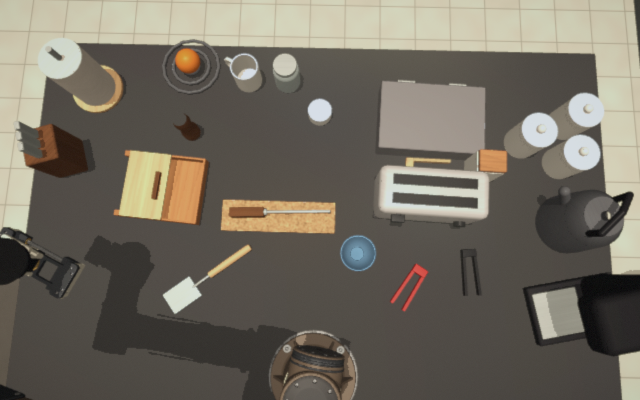

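The top view shows the toaster at about (433,194), the drawer at (433,117) and the tongs in the gap with their bow at about (407,161). The hook handle is at (247,212) with its tip at (330,212), and the box is at (163,187) with the lid to its left. The ramekin is at (320,112) and the mill at (190,130). Next I'll take measurements with colour masks.

```bash
cat > h.py <<'E'
from plant import bot
import cv2, numpy as np
from scipy.spatial.transform import Rotation as R
np.set_printoptions(precision=2,suppress=True)
def cast(px,z,cal,T=None):
    """pixels -> world points on plane z; T = camera-to-world (default from view)"""
    px=np.atleast_2d(np.float64(px)); T=np.linalg.inv(cal["view"]) if T is None else T
    d=np.c_[(px[:,0]-cal["cx"])/cal["fx"],-(px[:,1]-cal["cy"])/cal["fy"],-np.ones(len(px))]@T[:3,:3].T
    o=T[:3,3]; return o+d*((z-o[2])/d[:,2])[:,None]
def wristT(s,cal):
    T=np.eye(4);T[:3,:3]=R.from_quat(s["eef_rot"]).as_matrix();T[:3,3]=s["tcp_pos"]; return T@cal["T_tool_cam"]
def rect(mask,z,cal,T=None):
    """largest blob -> world points -> (centre, long-axis angle, (long, short))"""
    c=max(cv2.findContours(mask.astype(np.uint8),0,cv2.CHAIN_APPROX_NONE)[0],key=cv2.contourArea)
    w=cast(c[:,0],z,cal,T)[:,:2]
    (cx,cy),(a,b),ang=cv2.minAreaRect(np.float32(w)); ang=np.radians(ang)
    if b>a: a,b,ang=b,a,ang+np.pi/2
    return np.array([cx,cy]),(ang+np.pi/2)%np.pi-np.pi/2,np.array([a,b])
def roi(m,x0,y0,x1,y1):
    o=np.zeros_like(m);o[y0:y1,x0:x1]=m[y0:y1,x0:x1];return o
def down(yaw):
    """tool down, closing axis (tool y) at world angle yaw (mod pi)"""
    a=yaw-np.pi/2
    X=np.array([np.cos(a),np.sin(a),0]);Z=np.array([0,0,-1.]);return R.from_matrix(np.c_[X,np.cross(Z,X),Z]).as_quat()
E
python3 - <<'E'
from h import *
im=cv2.imread("pics/top0.png");c=bot.get_calibration("top")
def crop(x0,y0,x1,y1,s): return cv2.resize(im[y0:y1,x0:x1],None,fx=s,fy=s,interpolation=cv2.INTER_CUBIC)
A=crop(110,140,210,230,3);B=crop(370,70,500,230,3);C=crop(215,190,345,240,6)
out=np.zeros((600,800,3),np.uint8);out[:270,:300]=A;out[:300,310:700]=B[0:300];out[300:600,0:780]=C
cv2.imwrite("pics/m1.png",out)
hsv=cv2.cvtColor(im,cv2.COLOR_BGR2HSV)
for n,(x,y) in dict(lid=(140,180),boxfl=(185,190),tongs=(430,161),bow=(410,161),drawer=(433,117),mat=(290,225),handle=(247,212),rod=(300,212),ramekin=(320,112),mill=(185,125)).items(): print(n,hsv[y,x])
print("drawer",rect(roi((hsv[...,1]<70)&(hsv[...,2]>50)&(hsv[...,2]<160),370,76,500,156),80,c))
print("tongs",rect(roi((hsv[...,1]>90)&(hsv[...,2]>80),395,150,462,172),21,c))
print("lid",rect(roi((hsv[...,0]>18)&(hsv[...,2]>150)&(hsv[...,1]>60),105,140,215,230),46.5,c))
E
```

```text
lid [ 28  75 217]
boxfl [ 15 142 216]
tongs [ 18 106 173]
bow [ 24  82 215]
drawer [ 15  29 161]
mat [ 17 117 211]
handle [ 12 154 137]
rod [ 22  31 183]
ramekin [107  18 231]
mill [ 11 147  59]
drawer (array([ 731.96, -331.34]), np.float64(-1.547813292360594), array([376.23, 235.01]))
tongs (array([ 613.16, -329.59]), np.float64(-1.547139094405289), array([108.33,  15.07]))
lid (array([517.9 , 492.93]), np.float64(-0.0862226366104597), array([190.02, 121.79]))
```

View pics/m1.png

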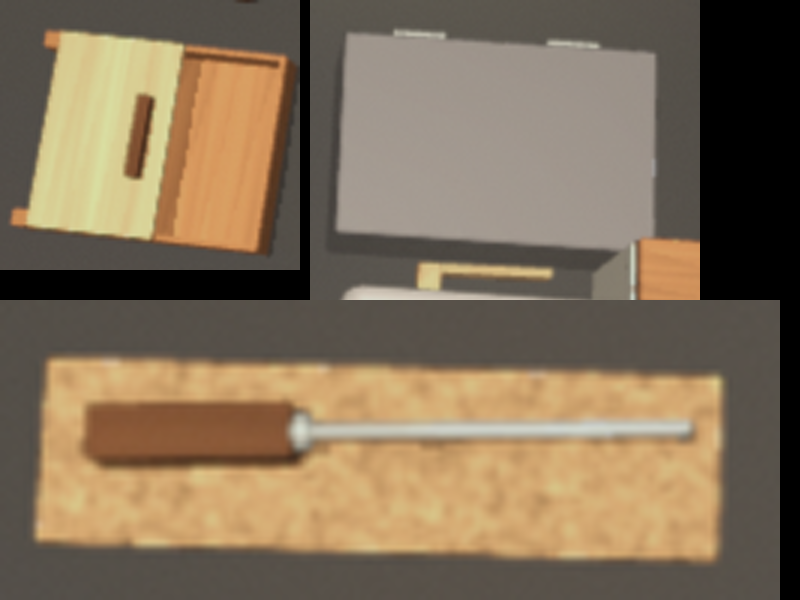

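The lid fits its true size (190x122), so I trust that estimate. From above, the toaster hides half of the tongs. I'll look down into the gap with the wrist camera, and measure the other objects at the same time.

```bash
python3 - <<'E'
from h import *
im=cv2.imread("pics/top0.png");c=bot.get_calibration("top");hsv=cv2.cvtColor(im,cv2.COLOR_BGR2HSV)
H,S,V=[hsv[...,i].astype(int) for i in range(3)]
print("drawer",rect(roi((S<60)&(V>125),370,83,490,157),80,c))
print("mat",rect(roi((H>8)&(S>70)&(V>110)|(H<16)&(S>110),215,190,345,240),4,c))
print("handle",rect(roi((H<16)&(S>130)&(V<165),222,200,268,220),44,c))
print("rod",rect(roi((S<60)&(V>120),266,205,335,218),32,c))
print("rim?",rect(roi((S>60)&(V>90),125,140,215,230),40,c))
print("ramekin",rect(roi((S<50)&(V>150),305,95,335,128),40,c)[::2],"mill",cast([[190,130]],0,c))
# handle/rod measured from the picture
print("handle end, rod end",cast([[229.2,212]],44,c),cast([[330.2,211.6]],32,c))
tx=(613,-325,255)
for a in (0,np.pi): 
    q=bot.solve_ik(tx,down(a)); print(a,R.from_quat(down(a)).as_matrix()[:,0],q)
q=[p for p in (down(0),down(np.pi)) if R.from_quat(p).as_matrix()[1,0]>0][0]
bot.move_ptp((500,0,255),q)
bot.move_ptp(tx,q)
s=bot.read_state();w=bot.camera("wrist");cv2.imwrite("pics/w1.png",w[:,:,::-1]);np.savez("w1.npz",p=s["tcp_pos"],q=s["eef_rot"]);print(s["t"],s["tcp_pos"])
E
```

```text
drawer (array([ 725.66, -321.48]), np.float64(1.5268693488268026), array([297.11, 213.72]))
mat (array([440.59, 113.52]), np.float64(1.566478277403442), array([334.06,  94.53]))
handle (array([445.16, 198.99]), np.float64(-1.5466798010663858), array([99.92, 28.56]))
rod (array([453.4 ,  55.26]), np.float64(-1.526479303918025), array([180.26,  14.42]))
rim? (array([514.49, 450.87]), np.float64(1.4853637169218086), array([240.47, 197.74]))
ramekin (array([753.74,  -0.13]), array([67.9 , 67.85])) mill [[695.91 390.15   0.  ]]
handle end, rod end [[443.95 247.99  44.  ]] [[453.54 -38.28  32.  ]]
0 [ 0. -1.  0.] [-0.21  0.37  0.13  0.   -1.34  0.21]
3.141592653589793 [0. 1. 0.] [-0.21  0.37  0.13  0.   -1.34 -2.93]
7.3417 [ 613.   -324.89  255.05]
```

View pics/w1.png

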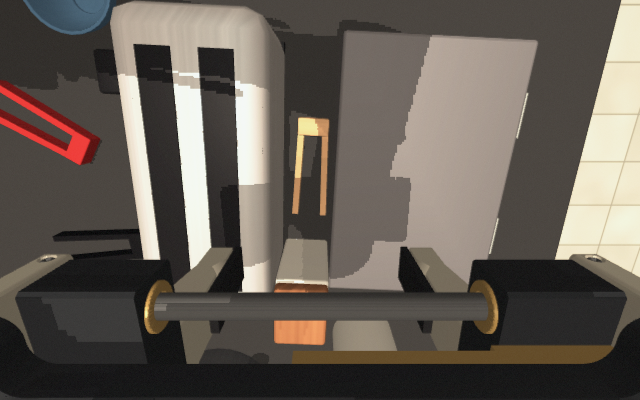

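The wrist view shows the tongs in the gap. The bow's outer edge is at row 118 (columns 299 to 329), its inner edge is near row 135, and the strip tips are at row 214 (columns 292 to 326).

```bash
python3 - <<'E'
from h import *
d=np.load("w1.npz");cw=bot.get_calibration("wrist");T=wristT(dict(tcp_pos=d["p"],eef_rot=d["q"]),cw)
im=cv2.imread("pics/w1.png");hsv=cv2.cvtColor(im,cv2.COLOR_BGR2HSV)
m=roi((hsv[...,0]>8)&(hsv[...,0]<30)&(hsv[...,1]>80)&(hsv[...,2]>90),285,105,340,225)
for r in list(range(115,142,2))+[150,170,190,210,212,214,216]: 
    x=np.flatnonzero(m[r]); print(r,[ (int(g[0]),int(g[-1])) for g in np.split(x,np.flatnonzero(np.diff(x)>1)+1) if len(g)])
print("tongs wrist",rect(m,21,cw,T))
print("mouth: drawer corner z80",cast([[344,31]],80,cw,T),"bow outer corners",cast([[299,118],[329.5,118.5]],22,cw,T))
print("tips",cast([[292,214],[326,215]],20,cw,T))
# box: estimate from rim pixels in the top view (far/near right corners of the box)
c=bot.get_calibration("top")
print("box +x-y / -x-y corners",cast([[110+289/3,140+55/3],[110+262/3,140+252/3]],40,c))
print(bot.read_state()["width"])
E
```

```text
115 []
117 [(298, 314)]
119 [(298, 328)]
121 [(298, 328)]
123 [(298, 328)]
125 [(298, 328)]
127 [(298, 328)]
129 [(298, 328)]
131 [(297, 328)]
133 [(297, 328)]
135 [(298, 328)]
137 [(297, 304), (322, 328)]
139 [(297, 304), (322, 328)]
141 [(297, 303), (322, 328)]
150 [(296, 303), (321, 327)]
170 [(295, 301), (321, 327)]
190 [(294, 299), (320, 326)]
210 [(292, 298), (320, 325)]
212 [(292, 297), (320, 325)]
214 [(320, 325)]
216 []
tongs wrist (array([ 602.06, -320.9 ]), np.float64(1.495570148641483), array([130.47,  46.63]))
mouth: drawer corner z80 [[ 637.51 -170.73   80.  ]] bow outer corners [[ 586.88 -256.95   22.  ]
 [ 625.39 -257.54   22.  ]]
tips [[ 574.33 -386.06   20.  ]
 [ 621.77 -387.52   20.  ]]
box +x-y / -x-y corners [[599.45 324.16  40.  ]
 [408.07 337.14  40.  ]]
87.82416792011963
```

The tongs measure 130x47, centred at (602,-321), with the bow 87 mm inside the mouth at (605,-169). These agree with the given sizes. Next I'll grasp the hook.

```bash
python3 - <<'E'
from h import *
q=down(0.033)
bot.move_gripper(60,50)
bot.move_ptp((446.2,169,110),q)
bot.line_to((446.2,169,12),150)
bot.move_gripper(10,50)
s=bot.read_state();print(s["t"],s["tcp_pos"],s["width"],s["finger_force"])
bot.line_to((446.2,169,75),150)
q2=down(-0.055)
bot.move_ptp((624,75,75),q2)
s=bot.read_state();print(s["t"],s["tcp_pos"],s["width"],s["contact_force"])
im=bot.camera("top")[:,:,::-1].copy();cv2.imwrite("pics/t2.png",im)
sc=bot.camera("scene")[:,:,::-1].copy();cv2.imwrite("pics/s2.png",sc)
o=np.vstack([cv2.resize(im[130:230,230:430],(800,400)),cv2.resize(sc[170:270,160:360],None,fx=2,fy=2)[:, :400].repeat(2,1)]) if 0 else np.hstack([cv2.resize(im[130:250,260:400],None,fx=2.85,fy=2.85),cv2.resize(sc[170:290,180:320],None,fx=2.85,fy=2.85)])
cv2.imwrite("pics/c2.png",o);print(o.shape)
E
```

```text
11.475 [446.83 169.49  12.47] 27.813918873361064 49.98085677623749
12.8583 [623.18  74.14  73.04] 27.458062038150167 [-0.05  0.27 -2.82]
(342, 798, 3)
```

View pics/c2.png

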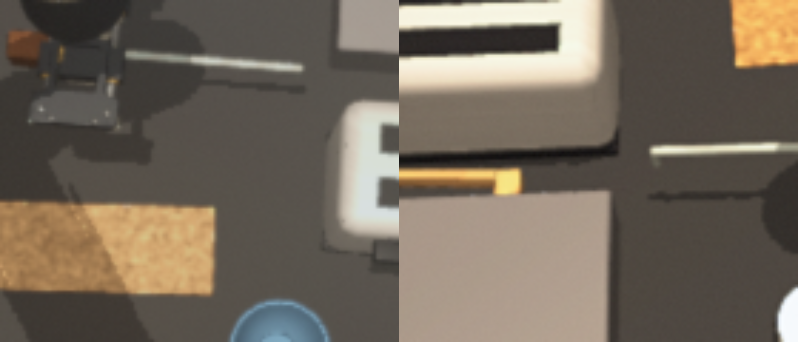

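The rod end is at about (366,154) in the top view and (269,222.6) in the scene view. I'll intersect the two rays and compare the result with the expected (611.7,-134.6,95).

```bash
python3 - <<'E'
from h import *
P=[];xs=[]
for n,px in(("top",(366,153.9)),("scene",(268.8,222.6))):
    c=bot.get_calibration(n);K=np.array([[c["fx"],0,c["cx"]],[0,c["fy"],c["cy"]],[0,0,1]])
    P.append(K@np.diag([1,-1,-1])@c["view"][:3]);xs.append(np.float64(px).reshape(2,1))
X=cv2.triangulatePoints(P[0],P[1],*xs);print((X[:3]/X[3]).ravel())
E
```

```text
[ 609.38 -130.94   94.28]
```

The triangulated point agrees within 4 mm and the height matches, so the hook is not tilted. I'll insert it, lower it and drag.

```bash
python3 - <<'E'
from h import *
def st(n):
    s=bot.read_state();print(n,round(s["t"],2),s["tcp_pos"],s["contact_force"],round(s["width"],2));return s
bot.line_to((624,75,62),200)
bot.line_to((617,-105,62),150)
st("in")
bot.line_to((617,-105,25),80); st("mid")
bot.line_to((617,-105,11),50); bot.pause(0.3); s=st("low")
if abs(s["contact_force"][2]+2.8)<3 and s["tcp_pos"][2]<14:
    bot.line_to((621,-45,11),80); st("d1")
    for n in("top","scene"): cv2.imwrite(f"pics/{n}3.png",bot.camera(n)[:,:,::-1])
    a=cv2.imread("pics/top3.png")[120:220,330:470];b=cv2.imread("pics/scene3.png")[180:280,160:300]
    cv2.imwrite("pics/c3.png",np.hstack([cv2.resize(i,None,fx=2.85,fy=2.85) for i in(a,b)]))
E
```

```text
in 14.56 [ 617.12 -104.36   62.02] [-0.72 -0.36 -2.37] 27.65
mid 15.17 [ 617.03 -104.95   24.78] [ 0.17  0.96 -0.85] 27.39
low 15.9 [ 617.15 -104.97   11.22] [ 1.07  0.21 -2.6 ] 27.42
d1 16.8 [620.97 -45.    11.  ] [ 0.49 -0.83 -2.94] 27.28
```

View pics/c3.png

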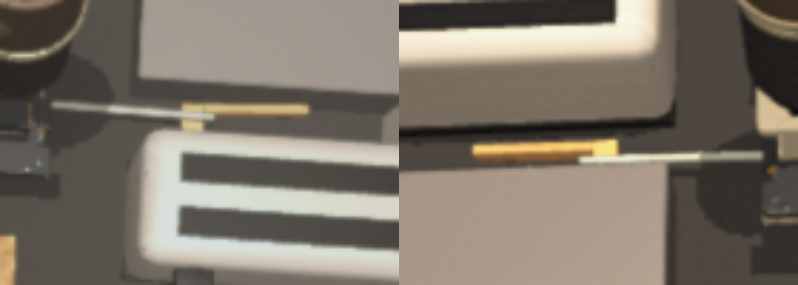

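The hook is engaged: the bow has moved from column 406 to 394 and the rod end is just behind it. I'll keep dragging.

```bash
python3 - <<'E'
from h import *
bot.line_to((629,172,11),100); bot.pause(0.2)
s=bot.read_state();print(round(s["t"],2),s["tcp_pos"],s["contact_force"])
bot.line_to((627,162,11),80)
bot.line_to((627,162,90),150)
cv2.imwrite("pics/top4.png",bot.camera("top")[:,:,::-1])
im=cv2.imread("pics/top4.png");hsv=cv2.cvtColor(im,cv2.COLOR_BGR2HSV);c=bot.get_calibration("top")
m=roi((hsv[...,0]>10)&(hsv[...,1]>60)&(hsv[...,2]>110),310,140,410,190)
print(rect(m,21,c))
cv2.imwrite("pics/c4.png",cv2.resize(im[100:250,230:430],None,fx=4,fy=4))
E
```

```text
19.43 [629.04 171.82  11.05] [ 0.23 -0.01 -2.32]
(array([613.15, -71.3 ]), np.float64(-1.5470673950347225), array([132.55,  51.32]))
```

View pics/c4.png

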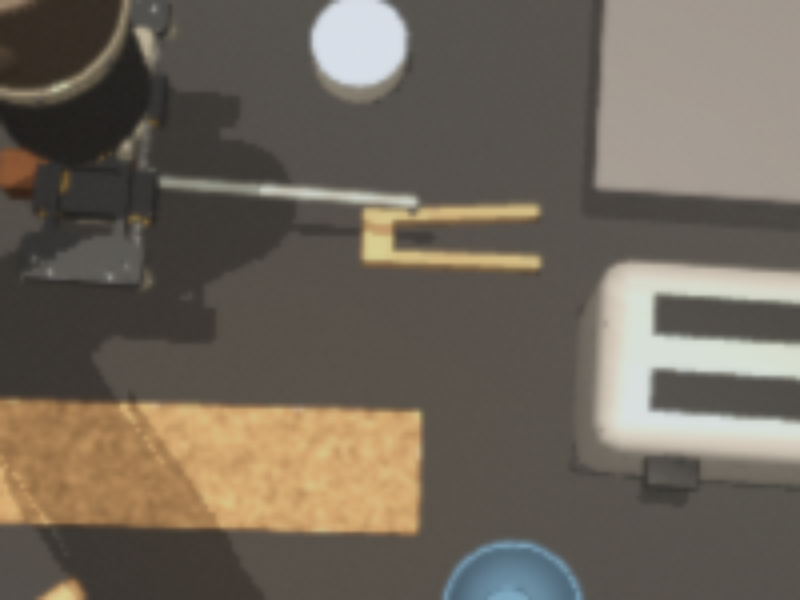

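The tongs are clear of the gap: their rear end is at about y=-137 and the mouth is at -169. Next I'll lay the hook back on the mat, then look at the box from close up.

```bash
python3 - <<'E'
from h import *
q=down(0.033)
bot.move_ptp((446.5,169.3,70),q)
bot.line_to((446.5,169.3,20),150)
bot.line_to((446.5,169.3,12.3),40); bot.pause(0.3)
s=bot.read_state();print(round(s["t"],2),s["tcp_pos"],s["contact_force"])
bot.move_gripper(50); bot.line_to((446.5,169.3,130),200)
for a in(1.49,1.49-np.pi): print(a,bot.solve_ik((508.5,384,200),down(a)),R.from_quat(down(a)).as_matrix()[:,0])
qb=down(1.49); 
if bot.solve_ik((508.5,384,200),qb) is None: qb=down(1.49-np.pi)
bot.move_ptp((460,384,220),qb);bot.pause(.2)
s=bot.read_state();w=bot.camera("wrist")[:,:,::-1];cv2.imwrite("pics/w5.png",w);np.savez("w5.npz",p=s["tcp_pos"],q=s["eef_rot"]);print(s["t"],s["tcp_pos"])
im=bot.camera("top")[:,:,::-1].copy();cv2.imwrite("pics/top5.png",im);c=bot.get_calibration("top")
hsv=cv2.cvtColor(im,cv2.COLOR_BGR2HSV);H,S,V=[hsv[...,i].astype(int) for i in range(3)]
print("handle",rect(roi((H<16)&(S>130)&(V<165),222,200,268,220),44,c))
print("tongs",rect(roi((H>10)&(S>60)&(V>110),310,140,410,190),21,c))
o=np.hstack([w[:, :],cv2.resize(im[130:230,220:380],None,fx=1,fy=1)[:,:160].copy() if 0 else np.zeros((400,0,3),np.uint8)])
o=np.vstack([w,np.hstack([cv2.resize(im[140:240,215:375],(320,200)),np.zeros((200,320,3),np.uint8)])]);cv2.imwrite("pics/c5.png",o)
E
```

```text
22.31 [446.54 169.37  12.53] [ 0.52 -0.34  1.07]
1.49 [ 0.95  0.3  -0.09  0.   -1.18  0.54] [ 1.   -0.08  0.  ]
-1.6515926535897931 [ 0.95  0.3  -0.09  0.   -1.18 -2.6 ] [-1.    0.08  0.  ]
25.0 [460.08 383.16 219.72]
handle (array([446.51, 202.86]), np.float64(-1.5466709855870588), array([107.71,  37.14]))
tongs (array([611.64, -71.33]), np.float64(-1.5471949958210454), array([132.55,  48.29]))
```

View pics/c5.png

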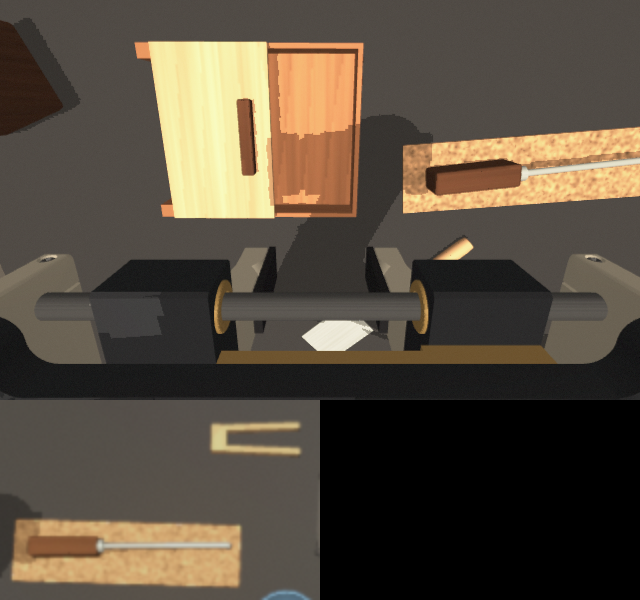

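The hook stands on its mat, and the wrist view shows the box. The outer rim corners are at (363,43) and (356.5,216), and the lid's edge runs from (267.5,42) to (274.5,217). I'll compute the slot from these and grasp the tongs.

```bash
python3 - <<'E'
from h import *
d=np.load("w5.npz");cw=bot.get_calibration("wrist");T=wristT(dict(tcp_pos=d["p"],eef_rot=d["q"]),cw)
rim=cast([[363,43],[356.5,216]],40,cw,T)[:,:2];lid=cast([[267.5,42],[274.5,217]],46.5,cw,T)[:,:2];lo=cast([[150,42],[172,217]],46.5,cw,T)[:,:2]
print(rim,lid,lo)
u=rim[0]-rim[1];print("len",np.hypot(*u),"yaw",np.arctan2(u[1],u[0]),np.arctan2(*(lid[0]-lid[1])[::-1]),np.arctan2(*(lo[0]-lo[1])[::-1]))
yaw=np.arctan2(*(lid[0]-lid[1])[::-1]);n=np.array([-np.sin(yaw),np.cos(yaw)])
print("slot outer wall->lid",(lid.mean(0)-rim.mean(0))@n,"mid",(lid.mean(0)+rim.mean(0)+5*n)/2,"lid size",(lo.mean(0)-lid.mean(0))@n)
# tongs
q=down(0.024);g=np.array([611.9,-59.3])
bot.move_gripper(70,20)
bot.move_ptp((*g,110),q);bot.line_to((*g,4),150)
bot.move_gripper(20,20);s=bot.read_state();print(round(s["t"],2),s["tcp_pos"],s["width"],s["contact_force"])
bot.line_to((*g,110),150);print(bot.read_state()["width"],bot.read_state()["t"])
E
```

```text
[[601.4  327.8 ]
 [413.64 343.27]] [[609.16 424.4 ]
 [422.76 441.18]] [[618.85 542.23]
 [432.75 562.77]]
len 188.39964525838067 yaw -0.08217220201744022 -0.08977639300953191 -0.10990709439487335
slot outer wall->lid 97.62168530984289 mid [511.96 386.66] lid size 120.1052988494197
29.29 [611.87 -59.31   3.97] 19.810952781737225 [-0.08  0.13  0.48]
19.76657668251577 30.15
```

The width equals the commanded 20, so nothing was gripped. I'll take a look.

```bash
python3 - <<'E'
from h import *
s=bot.read_state();print(s["finger_force"],s["width"],s["contact_force"],R.from_quat(s["eef_rot"]).as_matrix())
w=bot.camera("wrist")[:,:,::-1];im=bot.camera("top")[:,:,::-1];sc=bot.camera("scene")[:,:,::-1]
o=np.vstack([np.hstack([cv2.resize(im[120:220,280:400],(400,333)),cv2.resize(sc[180:280,180:300],(400,333))]),np.hstack([cv2.resize(w,(400,250)),np.zeros((250,400,3),np.uint8)])])
cv2.imwrite("pics/c6.png",o)
E
```

```text
0.0 19.76657668251577 [-0.41 -0.17 -0.44] [[ 0.02 -1.   -0.  ]
 [-1.   -0.02  0.  ]
 [-0.    0.   -1.  ]]
```

View pics/c6.png

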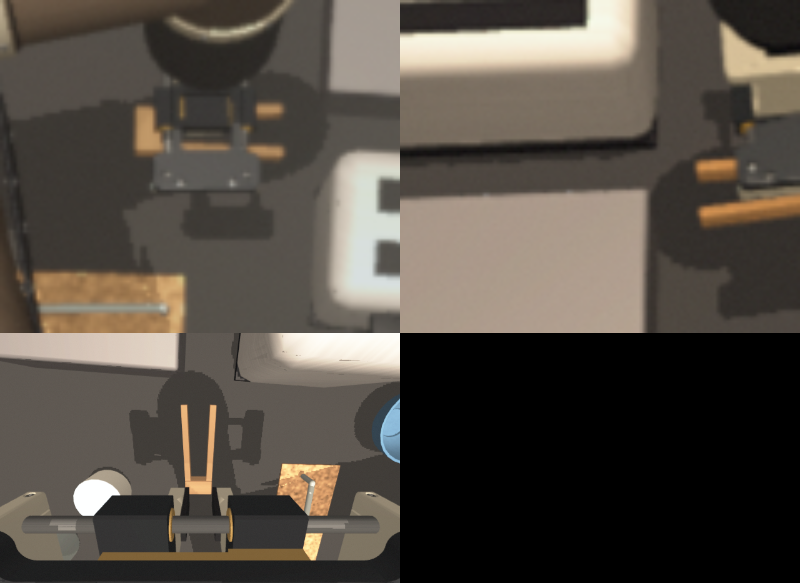

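```bash
python3 - <<'E'
from h import *
s=bot.read_state();cw=bot.get_calibration("wrist");T=wristT(s,cw);print(s["tcp_pos"])
w=bot.camera("wrist")[:,:,::-1].copy();cv2.imwrite("pics/w6.png",w)
f=1.6
P=[[181*f,(405-333)*f],[217*f,(405-333)*f],[186*f,(482-333)*f],[211*f,(482-333)*f]]
for z in(20,126):print(z,cast(P,z,cw,T)[:,:2])
t=bot.get_calibration("top");P=[[280+284*.3,120+104*.3],[280+284*.3,120+158*.3],[280+135*.3,120+104*.3],[280+135*.3,120+156*.3]]
for z in(20,126):print(z,cast(P,z,t)[:,:2])
E
```

```text
[611.14 -59.38 108.68]
20 [[ 639.22 -134.87]
 [ 592.19 -136.01]
 [ 632.53  -25.59]
 [ 595.56  -26.45]]
126 [[ 629.38 -138.41]
 [ 601.06 -139.09]
 [ 625.35  -72.59]
 [ 603.09  -73.11]]
20 [[ 637.02 -137.74]
 [ 588.1  -138.19]
 [ 633.91   -5.97]
 [ 586.79   -7.15]]
126 [[ 608.43 -128.32]
 [ 563.5  -128.72]
 [ 605.57   -7.3 ]
 [ 562.3    -8.38]]
```

The tongs still lie where they were, centred at about (614,-72). I'll retry on the solid bow, reading the width and force at each step.

```bash
python3 - <<'E'
from h import *
def st(n):
    s=bot.read_state();print(n,round(s["t"],2),s["tcp_pos"],s["contact_force"],round(s["width"],2),round(s["finger_force"],1));return s
q=down(0.02);g=np.array([612.5,-20.])
bot.move_gripper(64,20); st("open")
bot.move_ptp((*g,60),q);bot.line_to((*g,3),120);st("down")
bot.move_gripper(44,20);st("44")
bot.move_gripper(30,20);s=st("30")
if s["width"]>35:
    bot.line_to((*g,60),120);st("up")
cv2.imwrite("pics/w7.png",bot.camera("wrist")[:,:,::-1])
E
```

```text
open 31.25 [611.91 -59.27 110.05] [ 0.56 -0.06 -0.31] 63.95 0.0
down 32.23 [613.22 -20.26   3.81] [1.2  0.25 0.09] 64.28 0.0
44 32.83 [612.53 -19.98   3.06] [-0.34 -0.73 -0.56] 44.26 0.0
30 33.35 [612.47 -20.     2.97] [-0.53 -0.04 -0.57] 30.25 0.0
```

```bash
python3 - <<'E'
from h import *
w=cv2.imread("pics/w7.png");im=bot.camera("top")[:,:,::-1];sc=bot.camera("scene")[:,:,::-1]
cv2.imwrite("pics/top7.png",im);cv2.imwrite("pics/scene7.png",sc)
o=np.vstack([np.hstack([cv2.resize(im[120:220,280:400],(400,333),interpolation=2),cv2.resize(sc[180:280,200:320],(400,333),interpolation=2)]),np.hstack([cv2.resize(w[60:310,140:540],(400,250)),cv2.resize(cv2.imread("pics/w6.png")[60:310,140:540],(400,250))])])
cv2.imwrite("pics/c7.png",o)
E
```

View pics/c7.png

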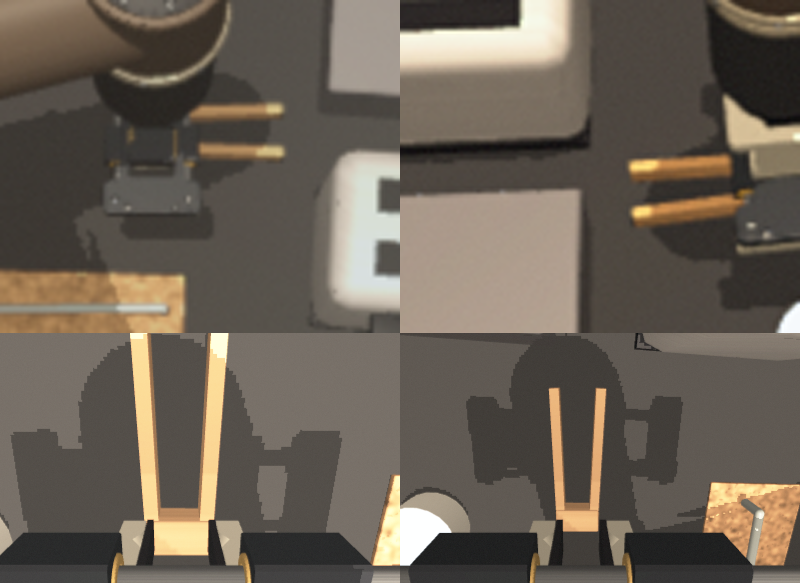

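The fingers seem to close over the bow without touching it, as if the fingertips were higher than the readout says. I'll test this by opening, going down in small steps and watching for contact with the worktop.

```bash
python3 - <<'E'
from h import *
bot.move_gripper(64,20)
f0=bot.read_state()["contact_force"][2]
z=3
while z>-26:
    z-=1.5; 
    bot.line_to((612.5,-18,z),30); s=bot.read_state(); f=s["contact_force"][2]-f0
    print(z,round(s["tcp_pos"][2],2),round(f,2),end=" | ")
    if abs(f)>4: bot.line_to((612.5,-18,z+2),30); break
s=bot.read_state();print(s["t"],s["tcp_pos"])
E
```

```text
1.5 1.35 0.84 | 0.0 -0.11 1.39 | -1.5 -1.62 0.94 | -3.0 -3.14 0.92 | -4.5 -4.6 1.68 | -6.0 -6.12 0.87 | -7.5 -7.65 1.2 | -9.0 -9.12 0.94 | -10.5 -10.63 1.65 | -12.0 -12.11 0.92 | -13.5 -13.63 0.38 | -15.0 -15.12 1.53 | -16.5 -16.62 1.91 | -18.0 -18.12 1.2 | -19.5 -19.62 0.81 | -21.0 -20.18 8.27 | 38.525 [612.61 -17.97 -18.94]
```

Worktop contact comes at a readout of -20, so the real fingertips sit about 20 mm above the reported TCP. I'll correct for that and grip now.

```bash
python3 - <<'E'
from h import *
def st(n):
    s=bot.read_state();print(n,round(s["t"],2),s["tcp_pos"],s["contact_force"],round(s["width"],2),round(s["finger_force"],1));return s
bot.move_gripper(30,30);s=st("grip")
if s["width"]<36: raise SystemExit
bot.line_to((612.5,-18,60),200);st("up")
yb=-0.085;q=down(np.pi/2+yb);u=np.array([np.cos(yb),np.sin(yb)]);p=np.array([510.2,385.5])-54*u
bot.move_ptp((*p,60),q);bot.pause(.1);st("box")
w=bot.camera("wrist")[:,:,::-1];cv2.imwrite("pics/w8.png",w);cv2.imwrite("pics/top8.png",bot.camera("top")[:,:,::-1])
# tongs pose relative to the tool from wrist image: held tips (top at tip height)
s=bot.read_state();cw=bot.get_calibration("wrist");T=wristT(s,cw)
hsv=cv2.cvtColor(w.copy(),cv2.COLOR_BGR2HSV);H,S,V=[hsv[...,i].astype(int) for i in range(3)]
for r in range(0,260,12):
    print(r,[tuple(map(int,hsv[r,x])) for x in (285,300,320,340,355)] if r%48==0 else "")
E
```

```text
grip 39.05 [612.43 -17.99 -19.09] [-0.02  0.22 -0.95] 39.86 30.0
up 39.59 [612.49 -17.89  60.57] [-0.85 -0.32 -0.66] 39.9 30.0
box 41.3 [457.06 389.11  59.93] [ 0.25 -0.3  -1.22] 40.0 30.0
0 [(10, 156, 75), (12, 149, 77), (11, 155, 74), (12, 155, 74), (11, 153, 80)]
12 
24 
36 
48 [(14, 125, 88), (11, 154, 169), (14, 143, 235), (12, 152, 232), (14, 130, 102)]
60 
72 
84 
96 [(18, 117, 157), (13, 146, 236), (14, 145, 236), (12, 150, 233), (22, 103, 238)]
108 
120 
132 
144 [(21, 106, 238), (12, 148, 236), (13, 143, 236), (11, 151, 229), (21, 108, 237)]
156 
168 
180 
192 [(20, 108, 238), (11, 157, 153), (11, 154, 167), (11, 154, 159), (14, 130, 181)]
204 
216 
228 
240 [(14, 128, 191), (11, 155, 165), (11, 153, 165), (11, 155, 158), (14, 128, 189)]
252
```

Gripped, with a width of 40. I'll check the lid-edge clearance numerically and lower in guarded steps.

```bash
cat > place.py <<'E'
from h import *
w=cv2.imread("pics/w8.png");s=bot.read_state();cw=bot.get_calibration("wrist");T=wristT(s,cw)
hsv=cv2.cvtColor(w,cv2.COLOR_BGR2HSV);H,S,V=[hsv[...,i].astype(int) for i in range(3)]
yb=-0.085;n=np.array([-np.sin(yb),np.cos(yb)]);u=np.array([np.cos(yb),np.sin(yb)]);t=s["tcp_pos"][:2]
for r in (60,90,120,150,170):
    lid=np.flatnonzero((H[r,:285]>22)&(S[r,:285]>45)&(V[r,:285]>90)); wood=np.flatnonzero((H[r]<20)&(S[r]>110)&(V[r]>60))
    out=[]
    if len(lid): out.append(("lid",int(lid.max()),round(float((cast([[lid.max(),r]],46.5,cw,T)[0,:2]-t)@n),1)))
    if len(wood): out.append(("rim",int(wood.max()),round(float((cast([[wood.max(),r]],40,cw,T)[0,:2]-t)@n),1)))
    print(r,out)
E
python3 place.py
```

```text
60 [('lid', 281, 21.8), ('rim', 404, -48.3)]
90 [('lid', 274, 26.4), ('rim', 402, -48.5)]
120 [('lid', 235, 50.2), ('rim', 400, -48.6)]
150 [('lid', 237, 50.5), ('rim', 398, -48.7)]
170 [('lid', 239, 50.3), ('rim', 639, -203.6)]
```

The lid edge is at +50 and the inner wall at -44, so I'll shift 3 mm along +n and lower.

```bash
python3 - <<'E'
from h import *
yb=-0.085;n=np.array([-np.sin(yb),np.cos(yb)]);s=bot.read_state();p=s["tcp_pos"][:2]+3.3*n
f0=s["contact_force"].copy()
bot.line_to((*p,60),100)
ok=True
for z in (40,25,10,0,-6,-10.5):
    bot.line_to((*p,z),60);s=bot.read_state();d=s["contact_force"]-f0;print(z,s["tcp_pos"],d)
    if np.linalg.norm(d)>8: ok=False;break
if ok:
    bot.move_gripper(45.5,5);bot.pause(.2);s=bot.read_state();print(s["width"],s["contact_force"]-f0)
    bot.line_to((*p,70),120);s=bot.read_state();print(s["t"],s["width"],s["contact_force"])
    cv2.imwrite("pics/w9.png",bot.camera("wrist")[:,:,::-1])
    w=cv2.imread("pics/w9.png");cw=bot.get_calibration("wrist");T=wristT(s,cw)
    hsv=cv2.cvtColor(w,cv2.COLOR_BGR2HSV)
    m=roi((hsv[...,0]>16)&(hsv[...,0]<24)&(hsv[...,1]<135)&(hsv[...,1]>70)&(hsv[...,2]>150),250,20,395,260)
    print(m.sum(),rect(m,27,cw,T),"expected centre",p+54*np.array([np.cos(yb),np.sin(yb)]))
E
```

```text
40 [457.11 392.27  39.4 ] [0.87 0.24 1.57]
25 [457.08 392.23  24.45] [1.31 0.22 0.49]
10 [457.09 392.2    9.43] [1.03 0.11 0.27]
0 [457.06 392.24  -0.51] [ 2.12 -0.17  0.11]
-6 [457.08 392.25  -6.43] [0.7  0.27 0.1 ]
-10.5 [457.16 392.35 -10.8 ] [ 0.13 -0.76 -0.18]
45.74434997167688 [1.12 0.66 1.39]
45.1667 45.674934776434675 [-0.23  0.55 -0.08]
2424 (array([541.72, 402.99]), np.float64(-0.05056304277235313), array([69.57,  8.02])) expected centre [511.09 387.98]
```

The tongs were released without contact. Next I'll grip the lid bar and slide the lid shut.

```bash
cat > lid.py <<'E'
from h import *
def st(n):
    s=bot.read_state();print(n,round(s["t"],2),s["tcp_pos"],s["contact_force"],round(s["width"],2));return s
yb=-0.087;u=np.array([np.cos(yb),np.sin(yb)]);n=np.array([-u[1],u[0]]);q=down(np.pi/2+yb)
P=lambda b,z:(*(475.7*u+b*n),z)
bot.line_to(P(501.8,70),200,q);bot.move_gripper(50,15)
bot.line_to(P(501.8,45),150);bot.line_to(P(501.8,31),60);st("down")
bot.move_gripper(5,15);s=st("grip")
if 11<s["width"]<18:
    b0=s["tcp_pos"][:2]@n;print("bar n",b0)
    bot.line_to(P(408,31),90);st("near")
    for b in (404,402,400,398,396):
        bot.line_to(P(b,31),30);s=st(b)
        if abs(s["contact_force"][:2]@n)>12: break
    bot.move_gripper(40);bot.line_to(P(b,100),200);st("up")
    bot.line_to((450,200,220),250)
    im=bot.camera("top")[:,:,::-1].copy();cv2.imwrite("pics/top10.png",im);c=bot.get_calibration("top");hsv=cv2.cvtColor(im,cv2.COLOR_BGR2HSV);H,S,V=[hsv[...,i].astype(int) for i in range(3)]
    r=rect(roi((H>18)&(V>90)&(S>55),105,140,225,230),46.5,c);print("lid",r,"moved",(np.array([517.9,492.93])-r[0])@n)
E
python3 lid.py
```

```text
down 46.88 [517.35 458.36  30.65] [0.58 0.35 0.35] 50.04
grip 47.56 [517.53 458.59  31.09] [ 0.4   0.03 -0.05] 13.82
bar n 501.82647844205735
near 48.75 [509.35 364.43  31.04] [ 1.39 -3.08  2.09] 14.11
404 49.03 [509.13 361.62  31.07] [1.47 0.74 0.81] 13.59
402 49.28 [509.13 360.81  31.1 ] [ 0.96  5.57 -1.63] 14.05
400 49.53 [509.18 360.79  31.14] [ 0.08 11.5  -5.63] 13.92
398 49.78 [509.27 360.76  31.16] [-1.42 17.97 -8.15] 13.41
up 50.96 [508.59 355.39 100.9 ] [ 1.02 -0.71 -0.07] 39.77
lid (array([437.59, 377.33]), np.float64(1.4982426307953771), array([74.3 , 52.96])) moved 122.13820853941365
```

The lid moved 98 mm and met its end stop with rising force. I'll clear the arm from view, do a final check and hand in.

```bash
python3 - <<'E'
from h import *
bot.move_ptp((420,-150,260),down(0))
s=bot.read_state();print(s["t"])
im=bot.camera("top")[:,:,::-1].copy();cv2.imwrite("pics/top11.png",im);c=bot.get_calibration("top");hsv=cv2.cvtColor(im,cv2.COLOR_BGR2HSV);H,S,V=[hsv[...,i].astype(int) for i in range(3)]
r=rect(roi((H>18)&(V>120)&(S>50)&(S<140),125,140,215,230),46.5,c);yb=-.087;n=np.array([-np.sin(yb),np.cos(yb)]);print("lid",r,"moved",(np.array([517.9,492.93])-r[0])@n)
print("handle",rect(roi((H<16)&(S>130)&(V<165),222,200,268,220),44,c))
print("ramekin",rect(roi((S<50)&(V>150),305,95,335,128),40,c)[::2])
a=cv2.imread("pics/top0.png");d=cv2.absdiff(a,im).max(2)
print("mill diff",d[110:145,172:208].mean(),"mat diff",d[195:237,220:340].mean())
E
```

```text
53.3
lid (array([509.73, 395.35]), np.float64(-0.08531849342037745), array([194.22, 123.06])) moved 97.91990126337885
handle (array([441.2 , 242.72]), np.float64(0.05748739060342478), array([28.83, 11.34]))
ramekin (array([753.74,  -0.13]), array([67.9 , 67.85]))
mill diff 1.3261904761904761 mat diff 57.95773809523809
```

```bash
python3 -c "
from plant import bot
print(bot.close_job())"
```

```text
the job is handed in; nothing more can be done
None
```

I handed the job in at about 53 s of the 72 s allowed: I dragged the tongs clear with the hook, laid the hook back on its mat and released the tongs in the box. I then slid the lid to its stop; ramekin and mill look unmoved, but the arm hid the hook in the last picture.

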